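Slide the painted plaque into the gluing corner

ROBOT

A 7-joint arm with a two-finger parallel gripper is mounted at the origin on the work surface. World frame = base frame: x ahead of the robot, y to its left, z up, the work surface at z = 0. Lengths are in m, angles in rad, forces in N, time in s.
With the tool pointing down it reaches from about 0.4 to 0.875 m from the base axis. Payload 19.3 kg.
Tool frame: the origin (TCP) lies between the finger pads; the fingertips stand 17 mm ahead of it and the grasp point (between the pads) lies 2 mm behind it (bot.tips_ahead is the z of the fingertips in the tool frame, in m); z points along the fingers, y is the direction in which the jaws open and shut (so a half turn about z gives the same grasp; the last joint's range is limited). The gripper opens to 85 mm and grips with 20 to 120 N. Pads are 22 mm wide; open, the fingers measure 114 mm over their backs; the gripper's body (76 mm by 85 mm) begins 54 mm behind the grasp point. The pads swing forward as they close: fully open they stand 13 mm farther back than shut.
Start: joints at [1.149, 0.521, -0.036, 1.599, 0.021, 1.021, -0.113], TCP at [0.215, -0.587, 0.248] pointing down, gripper open.
Joint ranges: [-2.91, 2.91], [-0.3, 2.13], [-1.5, 1.42], [0.17, 2.43], [-1.26, 4.41], [0.16, 1.93], [-2.52, 2.52]. Speed limits (rad/s): [1.89, 1.89, 2.39, 2.39, 3.01, 3.01, 3.01].

INTERFACE

Orientations are given as [roll, pitch, yaw] about the fixed x, y, z axes, in that order (R = Rz(yaw) Ry(pitch) Rx(roll)).
In Python, from workcell import telemetry, cams, job, bot gives the robot as it stands.
- The arm moves only by the tool arm_command, never from a script. Its argument "deltas" is a list of rows, each a list of 7 numbers: the opening, from -1 (shut) to 1 (fully open), so that 0 is half open, then the shift along the tool's x, y, z normalised to -1 to 1, where 1 is 150 mm, then the turn, a rotation vector about the tool's x, y, z normalised to -1 to 1, where 1 is 45 degrees. In form: [[hand, tx, ty, tz, rx, ry, rz], ...]. A call has 1 to 8 rows; each row is the pose to reach, as a shift and turn from the pose commanded when the call began, along the tool's axes at that moment; what a row does not reach only later rows make up. A row lasts 1/8 s, in which the tool goes at most 62.5 mm and 10.7 degrees, less where a joint would pass 70% of its speed; a pose out of reach is approached as far as the arm can. A call with a number of a shift or a turn outside -1 to 1 is refused whole. A call with a gripper value outside its range is refused whole. The fingers move at their own pace and stop on an object; "newtons" is the grip in N (left out, the last holds). Time passes only in rows, so rows that repeat a pose let the fingers close. It gives the time, the measured TCP pose, the force and the opening at its end, in the units of the state.
- telemetry.observe(): the state, without advancing time (a new reading comes with each control period).
- cams.grab_frame(name): name is "side" or "top" or "wrist"; returns the picture (384x512x3 uint8, blue, green, red); there is no depth.
- cams.get_calibration(name): a dict with "fx", "fy", "cx", "cy" (pixels), "R" (3x3) and "t" (3): a world point X has camera coordinates R X + t. Camera axes: x right, y down, z forward; pixel columns grow to the right and rows downward; lengths in m; the calibration is good to about 2 mm. A picture is of the moment at which its call begins: read the wrist's pose just before it. get_calibration takes no time and is no camera call; for the wrist camera it gives the pose at the moment of the call.
- job.job_done(): hands the job in, once; it reports no verdict.
The state is a dict: "clock": time; "qpos": joint angles; "qd": joint speeds; "joint_efforts": joint torques, N m; "position": TCP position; "tool_rot": TCP orientation; "force": force on the tool from outside, world axes, zero at the start; "moment": the same for the moment, N m; "grip_width": finger opening in m.
Only numpy, scipy, OpenCV 4.12 (cv2) and the standard library are available. Lean on these libraries where they do the work, as an engineer would, in place of code of your own. Each camera call takes 0.05 s, during which the arm holds its last target.

TASK

Get the painted star plaque ready for gluing beads: push it along the table with the fingertips, never picking it up or tipping it, until it sits square in the gluing corner, with one long edge (either one) flush against the wooden fence and one short edge flush against the red stop block at the end of the fence. Leave the glue bottle, the bowl of beads and the spray bottle standing where they are, and finish with the hand clear of everything.

Things in the scene. Friction and masses are not known exactly. Their poses are not given: they have to be found in the camera images.
- plaque: loose rectangular wooden plaque lying flat, 100 mm along its x, 140 mm along its y (the long edges), 28 mm thick, about 0.15 to 0.31 kg; its top is painted night blue with a yellow star in the middle and a green strip along one long edge. Too broad to grip. Origin: centre of its underside, z up. At the start it lies between robot and fence, up to 0.4 rad out of line with the fence, clear of everything
- fence: plain pale wooden bar fixed to the table, 20 mm along its x, 400 mm along its y, 30 mm high, with three dark screw heads on top. Origin: centre of its underside; its +x points away from the robot, so the face to push against lies 10 mm from the origin on the -x side (robot side)
- stop: red block fixed to the table on the robot side of the fence, square to it, touching its face near one end (the left or the right end, it changes): 70 mm along its x, 20 mm along its y, 30 mm high. Its x and y axes are parallel to the fence's. Origin: centre of its underside, 45 mm from the fence's origin on the -x side and 180 mm along the fence to one side; the face to push against is the one towards the middle of the fence, 10 mm from its origin
- glue: small white glue bottle with yellow label and pointed yellow cap, 34 mm diameter, 78 mm tall, loose, standing by the other end of the fence (180 mm along from its middle, 45 mm towards the robot). Origin: centre of its underside. Leave alone
- bowl: white bowl of coloured beads, 110 mm across the rim, 35 mm high, loose, standing outside one end of the fence. Origin: centre of its underside. Leave alone
- spray: green spray bottle with a white head, 42 mm diameter, 130 mm tall, loose, standing outside the other end of the fence from the bowl. Origin: centre of its underside. Leave alone

How it is judged:
By the outcome, as a careful person would: the job done as asked, in the order asked, and still so for the second after the job is handed in, with the robot touching nothing.
It also fails if it takes over 45 s, if anything falls off the work surface, if the arm or the gripper's body presses on something with over 40 N, if the wrist force passes 120 N, or if a joint passes its speed limit or range.

## Working session

There is one attempt and no reset: what is moved stays moved. The work goes in short steps, Python scripts to look and compute and a tool call to move; the robot and the scene stay as the last step left them, time stands still between calls to the robot, and variables do not carry over. Pictures are saved under pics/ and viewed, and the job is handed in when it is done.

Besides the shell and the picture viewer there is one more tool, called after "Call:" as a command line: name --pt "numbers of a row" for each row, then --argument value for the rest. arm_command: Moves the arm, as the interface text tells. Its arguments: {"type":"object","properties":{"deltas":{"type":"array","items":{"type":"array","items":{"type":"number"}}},"newtons":{"type":"number"}},"required":["deltas"]}

```bash
mkdir -p pics; python3 - <<'E'
from workcell import telemetry, cams, job, bot
import cv2
print(telemetry.observe(), bot.tips_ahead)
for n in("top","side"):
    cv2.imwrite(f"pics/{n}0.png",cams.grab_frame(n)); print(cams.get_calibration(n))
E
```

```text
{'clock': 0.0, 'qpos': array([ 1.14878632,  0.52201088, -0.03636487,  1.59997527,  0.02119925,
        1.0210804 , -0.11279293]), 'qd': array([ 0.00030285,  0.00020762,  0.00193344, -0.00138103, -0.00088484,
        0.0013742 , -0.0003062 ]), 'joint_efforts': array([ 1.89317703e-03, -9.27101898e+01,  1.98152415e+00, -3.69931054e+01,
        1.80624286e-02,  8.25020252e-03, -2.63600282e-05]), 'position': array([ 0.21525936, -0.58644289,  0.24773897]), 'tool_rot': array([-3.14050501e+00,  5.69800481e-05,  3.51838640e-01]), 'force': array([-0.0808506 , -0.74707731,  0.72211012]), 'moment': array([-0.01627087,  0.01792438,  0.01446802]), 'grip_width': 0.08575061318277988} 0.017
{'fx': 445.60199722896397, 'fy': 445.60199722896397, 'cx': 251.53435514920437, 'cy': 184.96562211803044, 'R': array([[-0.01965744, -0.99934761,  0.03029738],
       [-0.99317483,  0.01603354, -0.11552785],
       [ 0.11496671, -0.03236158, -0.99284207]]), 't': array([0.01473987, 0.61005533, 1.10046807])}
{'fx': 423.9149500631858, 'fy': 423.9149500631858, 'cx': 257.3908191770658, 'cy': 194.07732362587325, 'R': array([[-0.92340086, -0.38371163,  0.00981011],
       [-0.25310862,  0.58949331, -0.7670943 ],
       [ 0.28856001, -0.71081856, -0.64145935]]), 't': array([0.57564527, 0.17174254, 0.84631433])}
```

View pics/top0.png

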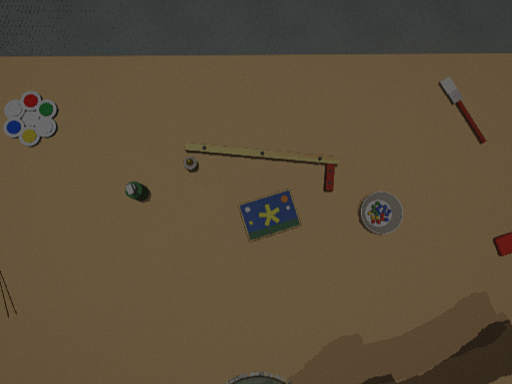

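View pics/side0.png

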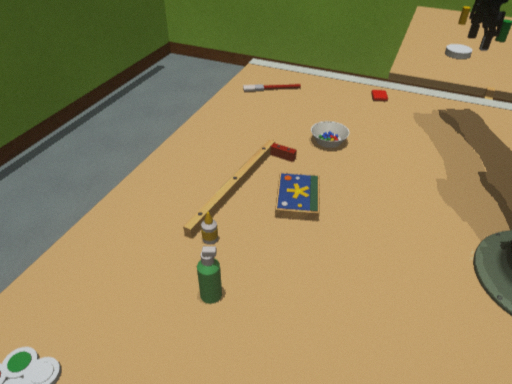

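The top view shows the fence running from (187,147) to (337,161), the red stop at its right end (330,178), the plaque at (270,215), the glue at (190,163), the bowl at (381,213) and the spray at (137,190). I'll enlarge it to measure.

```bash
python3 - <<'E'
import cv2
im=cv2.imread("pics/top0.png")
c=im[135:250,180:345]
c=cv2.convertScaleAbs(c,alpha=1.8)
cv2.imwrite("pics/crop0.png",cv2.resize(c,None,fx=4.8,fy=4.8,interpolation=cv2.INTER_CUBIC))
E
```

```text
(no output)
```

View pics/crop0.png

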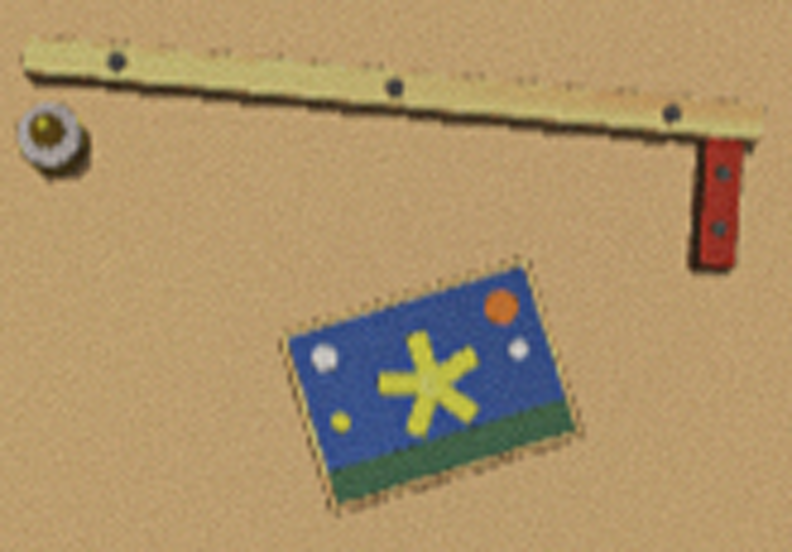

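```bash
cat > h.py <<'E'
import numpy as np
from workcell import cams,telemetry
def up(uv,z,name="top"):
    c=cams.get_calibration(name);R=np.array(c["R"]);t=np.array(c["t"])
    d=R.T@np.array([(uv[0]-c["cx"])/c["fx"],(uv[1]-c["cy"])/c["fy"],1.]);o=-R.T@t
    return o+d*(z-o[2])/d[2]
def proj(X,name="top"):
    c=cams.get_calibration(name);p=np.array(c["R"])@X+np.array(c["t"])
    return np.array([c["fx"]*p[0]/p[2]+c["cx"],c["fy"]*p[1]/p[2]+c["cy"]])
def crop(x,y,s=4.8,ox=180,oy=135): return ((x+.5)/s-.5+ox,(y+.5)/s-.5+oy)
E
python3 - <<'E'
from h import *
S=[up(crop(*p),.03) for p in [(117,62),(395,87),(672,113)]]
print("screws",S); d=S[0]-S[2];print("len",np.linalg.norm(d),"yaw",np.arctan2(-d[0],d[1]))
for n,p in dict(fTL=(27,38),fBL=(27,73),fTR=(763,106),fBR=(760,138)).items(): print(n,up(crop(*p),.03))
P=[up(crop(*p),.028) for p in [(289,340),(523,267),(576,430),(337,503)]]
P=np.array(P);print(P,P.mean(0))
for i in range(4):
    e=P[i]-P[(i+1)%4];print(np.linalg.norm(e),np.arctan2(-e[0],e[1]))
P=[up(crop(*p),.03) for p in [(708,140),(743,140),(733,269),(698,268)]]
print("stop",np.array(P),np.mean(P,0))
print("bowl",up((381,213),.03),"glue",up(crop(48,128),.06), "spray",up((134,189),.12))
E
```

```text
screws [array([0.70992001, 0.12432018, 0.03      ]), array([ 0.69421924, -0.02478479,  0.03      ]), array([ 0.6778965 , -0.17411328,  0.03      ])]
len 0.3001466909536424 yaw -0.10689630390652904
fTL [0.72367172 0.17240203 0.03      ]
fBL [0.70457851 0.17245052 0.03      ]
fTR [ 0.68102503 -0.22369898  0.03      ]
fBR [ 0.66354435 -0.22132753  0.03      ]
[[ 0.55900715  0.03450053  0.028     ]
 [ 0.5959098  -0.09125919  0.028     ]
 [ 0.50852154 -0.11691454  0.028     ]
 [ 0.4725961   0.01065864  0.028     ]] [ 0.53400865 -0.04075364  0.028     ]
0.13106224777127104 0.28542560856468796
0.09107637133910194 -1.2852408362505692
0.13253510394989682 -2.8670948438602624
0.0896398611186656 1.84001065110034
stop [[ 0.66286642 -0.1930686   0.03      ]
 [ 0.66258783 -0.21205333  0.03      ]
 [ 0.59276689 -0.20377773  0.03      ]
 [ 0.5936163  -0.18495446  0.03      ]] [ 0.62795936 -0.19846353  0.03      ]
bowl [ 0.53310292 -0.32700282  0.03      ] glue [0.66939774 0.15815162 0.06      ] spray [0.59534436 0.281348   0.12      ]
```

```bash
cat >> h.py <<'E'
F=np.array([.694,-.0248]);PSI=-.107
N=np.array([np.cos(PSI),np.sin(PSI)]);U=np.array([-np.sin(PSI),np.cos(PSI)])
def ab(p): q=np.array(p)[:2]-F; return np.array([q@N,q@U])
def w(a,b): return F+a*N+b*U
from scipy.spatial.transform import Rotation as Ro
def delta(a,b,z,yaw):
    s=telemetry.observe();R=Ro.from_euler('xyz',s["tool_rot"])
    T=Ro.from_euler('xyz',[np.pi,0,yaw])
    d=R.inv().apply(np.r_[w(a,b),z]-s["position"])/.15
    r=(R.inv()*T).as_rotvec()/(np.pi/4)
    print("ab",ab(s["position"]).round(4),"z",s["position"][2].round(4),"yaw",s["tool_rot"].round(4),"F",s["force"].round(1),"t",s["clock"]); print("shift",d.round(4),"turn",r.round(4))
E
python3 -c "
from h import *
delta(-.255,-.035,.2,PSI)"
```

```text
ab [-0.416  -0.6096] z 0.2478 yaw [-3.1406e+00  1.0000e-04  3.5180e-01] F [-1.   0.4  0.3] t 0.1
shift [ 2.659  -2.9587  0.3214] turn [-1.300e-03  4.000e-04  5.841e-01]
```

Call:
arm_command --pt "0.4 0.9 -1 0 0 0 0.58" --pt "0.4 0.9 -1 0 0 0 0.58" --pt "0.4 0.9 -1 0 0 0 0.58" --pt "0.4 0.9 -1 0 0 0 0.58"

```text
clock: 0.6
position: [0.2918, -0.3962, 0.2484]
tool_rot: [-3.141, -0.0, -0.101]
force: [-0.1, -0.9, 0.8]
grip_width: 0.0594
```

```bash
python3 -c "
from h import *
delta(-.255,-.035,.2,PSI)"
```

```text
ab [-0.3602 -0.4122] z 0.2484 yaw [-3.1407e+00 -1.0000e-04 -1.0090e-01] F [-0.1 -0.9  0.8] t 0.6
shift [ 0.7167 -2.5101  0.325 ] turn [-0.0011 -0.0002  0.0078]
```

Call:
arm_command --pt "0.4 0.35 -1 0 0 0 0.01" --pt "0.4 0.35 -1 0 0 0 0.01" --pt "0.4 0.35 -1 0 0 0 0.01"

```text
clock: 0.98
position: [0.359, -0.2536, 0.2483]
tool_rot: [-3.141, -0.0, -0.109]
force: [-0.1, -1.2, 0.1]
grip_width: 0.0598
```

Call:
arm_command --pt "0.4 0.35 -1 0.3 0 0 0" --pt "0.4 0.35 -1 0.3 0 0 0" --pt "0.4 0.35 -1 0.3 0 0 0" --pt "0.4 0.35 -1 0.3 0 0 0"

```text
clock: 1.48
position: [0.4278, -0.1103, 0.2025]
tool_rot: [-3.141, 0.001, -0.107]
force: [0.0, -0.3, 0.4]
grip_width: 0.06
```

```bash
python3 -c "
from h import *
delta(-.255,-.035,.026,PSI)"
```

```text
ab [-0.2556 -0.1135] z 0.2025 yaw [-3.1408e+00  1.2000e-03 -1.0740e-01] F [ 0.  -0.3  0.4] t 1.475
shift [ 0.0049 -0.5221  1.1769] turn [-0.001   0.0015 -0.0005]
```

Call:
arm_command --pt "0.4 0 -0.52 0.3 0 0 0" --pt "0.4 0 -0.52 0.6 0 0 0" --pt "0.4 0 -0.52 1 0 0 0" --pt "0.4 0 -0.52 1 0 0 0" --pt "0.4 0 -0.52 1 0 0 0"

```text
clock: 2.1
position: [0.4365, -0.0358, 0.0552]
tool_rot: [3.141, -0.002, -0.113]
force: [-0.2, -0.2, 0.9]
grip_width: 0.0596
```

```bash
python3 - <<'E'
from h import *
import cv2
delta(-.255,-.035,.026,PSI)
a=cams.grab_frame("top")[135:285,170:345];b=cams.grab_frame("side")[120:270,200:375]
o=np.hstack([a,b]);cv2.imwrite("pics/c1.png",cv2.resize(cv2.convertScaleAbs(o,alpha=1.5),None,fx=2.25,fy=2.25))
E
```

```text
ab [-0.2548 -0.0385] z 0.0552 yaw [ 3.1413e+00 -1.5000e-03 -1.1280e-01] F [-0.2 -0.2  0.9] t 2.1
shift [-0.0015 -0.0232  0.1944] turn [ 0.0004 -0.0019 -0.0074]
```

View pics/c1.png

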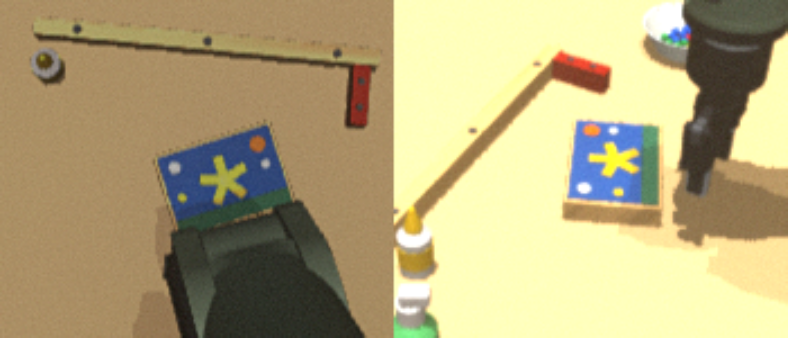

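The hand is behind the plaque. In the side view the fingers stand clear of its near edge at about (700,190). Descending next.

Call:
arm_command --pt "0.4 -0.03 0 0.1 0 0 0" --pt "0.4 -0.03 0 0.2 0 0 0" --pt "0.4 -0.03 0 0.2 0 0 0" --pt "0.4 -0.03 0 0.2 0 0 0"

```text
clock: 2.7
position: [0.4316, -0.0345, 0.0239]
tool_rot: [-3.142, -0.001, -0.112]
force: [-0.2, 1.4, -0.1]
grip_width: 0.06
```

```bash
python3 - <<'E'
from h import *
import cv2
delta(-.195,-.035,.026,PSI)
a=cams.grab_frame("top")[135:285,170:345];b=cams.grab_frame("side")[120:270,200:375]
o=np.hstack([a,b]);cv2.imwrite("pics/c2.png",cv2.resize(cv2.convertScaleAbs(o,alpha=1.5),None,fx=2.25,fy=2.25))
E
```

```text
ab [-0.2598 -0.0376] z 0.0239 yaw [-3.1416e+00 -6.0000e-04 -1.1170e-01] F [-0.2  1.4 -0.1] t 2.7
shift [ 0.4321 -0.0197 -0.014 ] turn [-0.     -0.0008 -0.006 ]
```

View pics/c2.png

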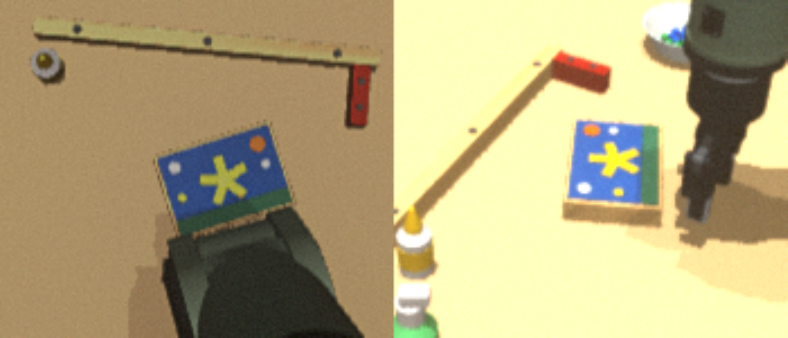

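Call:
arm_command --pt "0.4 0.06 0 0 0 0 0" --pt "0.4 0.12 0 0 0 0 0" --pt "0.4 0.18 0 0 0 0 0" --pt "0.4 0.24 0 0 0 0 0" --pt "0.4 0.3 0 0 0 0 0" --pt "0.4 0.35 0 0 0 0 0" --pt "0.4 0.4 0 0 0 0 0" --pt "0.4 0.4 0 0 0 0 0"

```text
clock: 3.8
position: [0.4915, -0.0412, 0.0233]
tool_rot: [-3.141, -0.001, -0.112]
force: [-1.0, -0.0, -0.2]
grip_width: 0.0597
```

```bash
python3 - <<'E'
from h import *
import cv2
delta(-.135,-.035,.026,PSI)
a=cams.grab_frame("top")[135:285,170:345];b=cams.grab_frame("side")[120:270,200:375]
o=np.hstack([a,b]);cv2.imwrite("pics/c3.png",cv2.resize(cv2.convertScaleAbs(o,alpha=1.5),None,fx=2.25,fy=2.25))
E
```

```text
ab [-0.1996 -0.0379] z 0.0233 yaw [-3.1415e+00 -6.0000e-04 -1.1170e-01] F [-1.  -0.  -0.2] t 3.8
shift [ 0.4309 -0.0213 -0.0177] turn [-0.0001 -0.0007 -0.006 ]
```

View pics/c3.png

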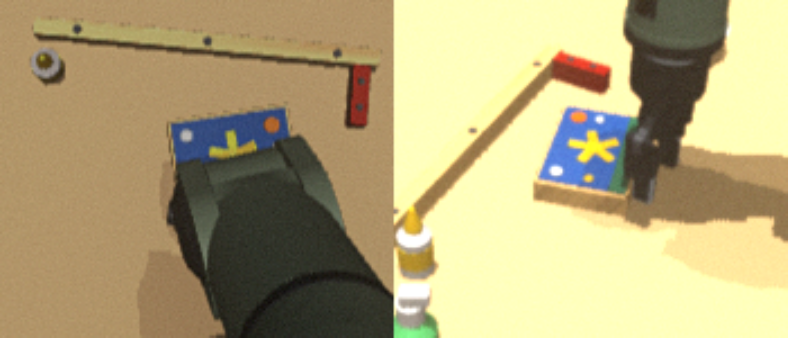

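The plaque is turning clockwise as intended: its far edge now runs (172,122)–(285,108). I'll push on.

Call:
arm_command --pt "0.4 0.06 0 0 0 0 -0.006" --pt "0.4 0.12 0 0 0 0 -0.006" --pt "0.4 0.18 0 0 0 0 -0.006" --pt "0.4 0.24 0 0 0 0 -0.006" --pt "0.4 0.3 0 0 0 0 -0.006" --pt "0.4 0.35 0 0 0 0 -0.006" --pt "0.4 0.4 0 0 0 0 -0.006" --pt "0.4 0.4 0 0 0 0 -0.006"

```text
clock: 4.9
position: [0.5511, -0.0478, 0.0233]
tool_rot: [-3.141, -0.001, -0.107]
force: [0.6, -0.1, 0.6]
grip_width: 0.0597
```

```bash
python3 - <<'E'
from h import *
import cv2
delta(-.135,-.035,.026,PSI)
a=cams.grab_frame("top")[135:285,170:345];b=cams.grab_frame("side")[120:270,200:375]
o=np.hstack([a,b]);cv2.imwrite("pics/c4.png",cv2.resize(cv2.convertScaleAbs(o,alpha=1.5),None,fx=2.25,fy=2.25))
E
```

```text
ab [-0.1396 -0.0381] z 0.0233 yaw [-3.1415e+00 -6.0000e-04 -1.0700e-01] F [ 0.6 -0.1  0.6] t 4.9
shift [ 0.031  -0.021  -0.0181] turn [-0.0002 -0.0008 -0.    ]
```

View pics/c4.png

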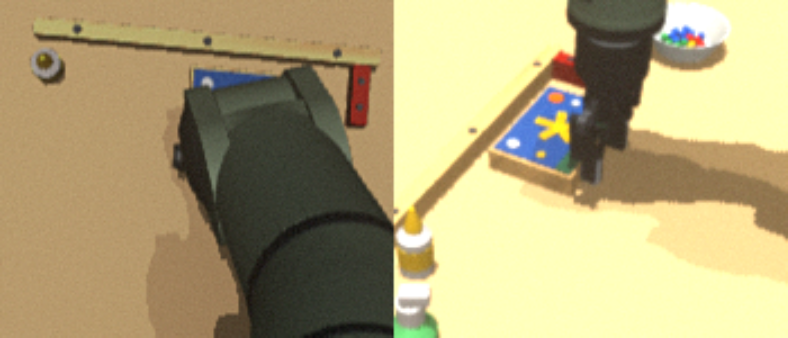

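Call:
arm_command --pt "0.4 -0.15 0 0 0 0 0" --pt "0.4 -0.15 0 -0.4 0 0 0" --pt "0.4 -0.15 0 -0.6 0 0 0" --pt "0.4 -0.15 -0.4 -0.8 0 0 0" --pt "0.4 0.2 -0.9 -0.8 0 0 0" --pt "0.4 0.2 -0.9 -0.8 0 0 0" --pt "0.4 0.2 -0.9 -0.8 0 0 0"

```text
clock: 5.88
position: [0.5953, 0.0858, 0.1431]
tool_rot: [-3.141, -0.0, -0.104]
force: [-1.0, -1.2, -0.5]
grip_width: 0.0596
```

```bash
python3 - <<'E'
from h import *
import cv2
delta(-.08,.08,.026,PSI)
a=cams.grab_frame("top");cv2.imwrite("pics/t5.png",a);a=a[135:250,180:345]
b=cams.grab_frame("side");cv2.imwrite("pics/s5.png",b)
cv2.imwrite("pics/c5.png",cv2.resize(cv2.convertScaleAbs(a,alpha=1.8),None,fx=4.8,fy=4.8,interpolation=cv2.INTER_CUBIC))
E
```

```text
ab [-0.11    0.0995] z 0.1431 yaw [-3.1405e+00 -3.0000e-04 -1.0390e-01] F [-1.  -1.2 -0.5] t 5.875
shift [0.199  0.1312 0.7807] turn [-0.0013 -0.0004  0.004 ]
```

View pics/c5.png

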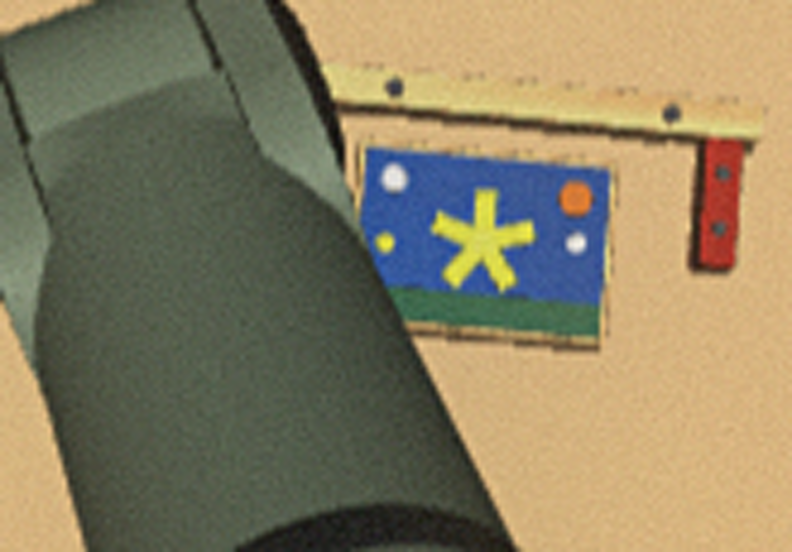

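View pics/s5.png

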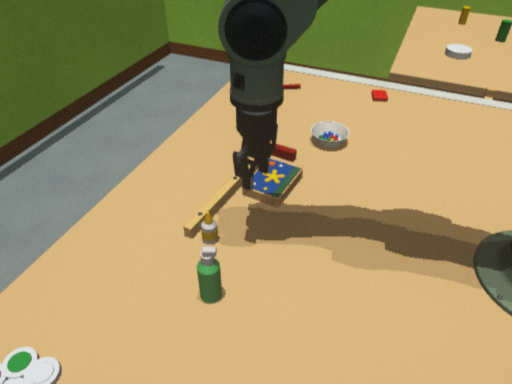

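```bash
python3 - <<'E'
from h import *
P=np.array([up(crop(*p),.028) for p in [(365,148),(611,170),(601,337)]])
print([ab(p) for p in P],"centre",ab((P[0]+P[2])/2),ab(up(crop(484,240),.028)))
e=P[0]-P[1];print(np.linalg.norm(e),np.arctan2(-e[0],e[1])-PSI)
for b in(.08,.06): print(w(-.085,b))
delta(-.085,.068,.026,PSI)
E
```

```text
[array([-0.03404571,  0.01321656]), array([-0.03378221, -0.11980921]), array([-0.12409333, -0.12103476])] centre [-0.07906952 -0.0539091 ] [-0.07783353 -0.05456862]
0.1330260290269916 0.0019808273290462947
[0.61802979 0.06382013]
[0.61589388 0.04393451]
ab [-0.1107  0.0965] z 0.143 yaw [ 3.1411e+00  6.0000e-04 -1.0660e-01] F [-0.6 -0.4 -0.7] t 5.975
shift [0.1719 0.1899 0.78  ] turn [0.0007 0.0008 0.0005]
```

```bash
python3 - <<'E'
from h import *
print(telemetry.observe()["qpos"].round(3))
E
```

```text
[-0.126  0.612 -0.162  1.752  0.131  0.789 -2.028]
```

Call:
arm_command --pt "0.4 0 0 0 0 0 -0.24" --pt "0.4 0 0 0 0 0 -0.48" --pt "0.4 0 0 0 0 0 -0.72" --pt "0.4 0 0 0 0 0 -1" --pt "0.4 0 0 0 0 0 -1" --pt "0.4 0 0 0 0 0 -1"

```text
clock: 6.72
position: [0.5945, 0.0825, 0.1433]
tool_rot: [3.142, 0.0, 0.674]
force: [0.5, -0.5, 0.4]
grip_width: 0.0599
```

Call:
arm_command --pt "0.4 0 0 0 0 0 -0.24" --pt "0.4 0 0 0 0 0 -0.48" --pt "0.4 0 0 0 0 0 -0.72" --pt "0.4 0 0 0 0 0 -1" --pt "0.4 0 0 0 0 0 -1" --pt "0.4 0 0 0 0 0 -1"

```text
clock: 7.48
position: [0.5947, 0.0831, 0.1433]
tool_rot: [-3.141, 0.0, 1.459]
force: [-0.5, -0.2, 0.5]
grip_width: 0.0593
```

```bash
python3 - <<'E'
from h import *
print(telemetry.observe()["qpos"].round(3))
delta(-.079,.05,.024,PSI+np.pi/2)
E
```

```text
[ 0.146  0.665 -0.564  1.735  0.445  0.872 -0.726]
ab [-0.1103  0.0967] z 0.1433 yaw [-3.1414  0.      1.459 ] F [-0.5 -0.2  0.5] t 7.475
shift [-0.3104  0.2102  0.795 ] turn [-0.0002  0.0001 -0.0061]
```

Call:
arm_command --pt "0.4 -0.28 0.21 0 0 0 -0.006" --pt "0.4 -0.28 0.21 0.2 0 0 -0.006" --pt "0.4 -0.28 0.21 0.5 0 0 -0.006" --pt "0.4 -0.28 0.21 0.7 0 0 -0.006" --pt "0.4 -0.28 0.21 0.79 0 0 -0.006" --pt "0.4 -0.28 0.21 0.79 0 0 -0.006"

```text
clock: 8.22
position: [0.6215, 0.0383, 0.0247]
tool_rot: [-3.141, 0.0, 1.467]
force: [0.9, -0.2, 0.3]
grip_width: 0.0602
```

```bash
python3 - <<'E'
from h import *
import cv2
delta(-.079,-.019,.024,PSI+np.pi/2)
a=cams.grab_frame("top")[135:285,170:345];b=cams.grab_frame("side")[120:270,200:375]
o=np.hstack([a,b]);cv2.imwrite("pics/c6.png",cv2.resize(cv2.convertScaleAbs(o,alpha=1.5),None,fx=2.25,fy=2.25))
E
```

```text
ab [-0.0789  0.055 ] z 0.0247 yaw [-3.1410e+00  2.0000e-04  1.4672e+00] F [ 0.9 -0.2  0.3] t 8.225
shift [-0.4934 -0.0026  0.0046] turn [-0.0007  0.0003  0.0043]
```

View pics/c6.png

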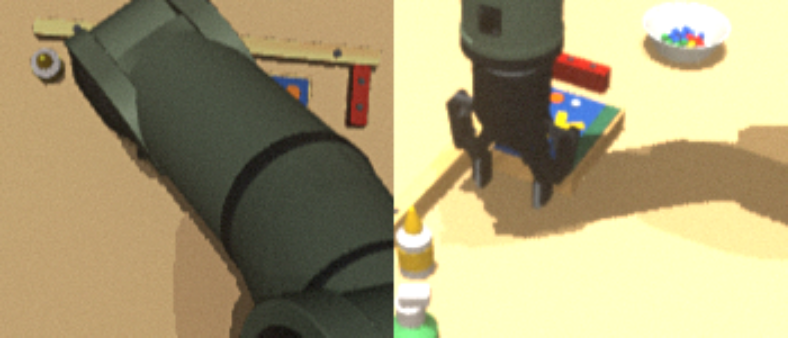

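The fingers stand just left of the plaque's short edge, clear of the glue and fence. Pushing towards the stop.

Call:
arm_command --pt "0.4 -0.08 0 0 0 0 0.004" --pt "0.4 -0.16 0 0 0 0 0.004" --pt "0.4 -0.22 0 0 0 0 0.004" --pt "0.4 -0.28 0 0 0 0 0.004" --pt "0.4 -0.34 0 0 0 0 0.004" --pt "0.4 -0.4 0 0 0 0 0.004" --pt "0.4 -0.45 0 0 0 0 0.004" --pt "0.4 -0.45 0 0 0 0 0.004"

```text
clock: 9.32
position: [0.6145, -0.03, 0.0247]
tool_rot: [-3.141, 0.001, 1.465]
force: [0.1, -0.8, -0.3]
grip_width: 0.0598
```

Call:
arm_command --pt "0.4 -0.015 0 0 0 0 0" --pt "0.4 -0.03 0 0 0 0 0" --pt "0.4 -0.03 0 0 0 0 0"

```text
clock: 9.7
position: [0.6142, -0.0336, 0.0248]
tool_rot: [-3.141, 0.0, 1.465]
force: [0.1, 0.1, 0.9]
grip_width: 0.06
```

```bash
python3 - <<'E'
from h import *
import cv2
delta(-.079,-.019,.024,PSI+np.pi/2)
a=cams.grab_frame("top")[135:285,170:345];b=cams.grab_frame("side")[120:270,200:375]
o=np.hstack([a,b]);cv2.imwrite("pics/c7.png",cv2.resize(cv2.convertScaleAbs(o,alpha=1.5),None,fx=2.25,fy=2.25))
E
```

```text
ab [-0.0784 -0.0173] z 0.0248 yaw [-3.1415e+00  1.0000e-04  1.4654e+00] F [0.1 0.1 0.9] t 9.7
shift [-0.0116 -0.0038  0.0051] turn [-0.0001  0.0001  0.0021]
```

View pics/c7.png

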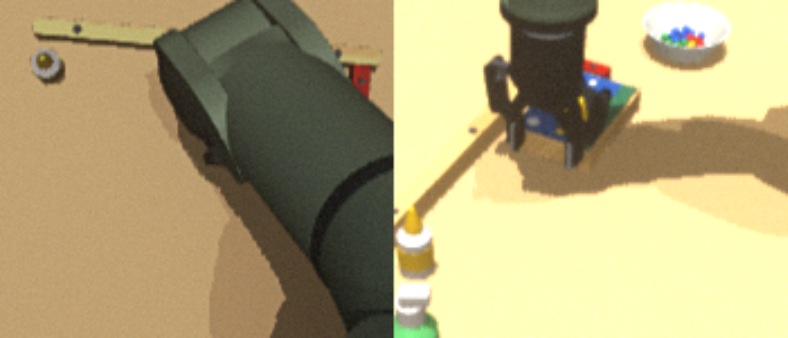

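Call:
arm_command --pt "0.4 -0.01 0 0 0 0 0.002" --pt "0.4 -0.02 0 0 0 0 0.002" --pt "0.4 -0.02 0 0 0 0 0.002"

```text
clock: 10.18
position: [0.6142, -0.034, 0.025]
tool_rot: [3.141, -0.003, 1.465]
force: [0.8, 11.6, -0.7]
grip_width: 0.06
```

Call:
arm_command --pt "0.4 -0.01 0 0 0 0 0" --pt "0.4 -0.01 0 0 0 0 0"

```text
clock: 10.42
position: [0.6142, -0.034, 0.0251]
tool_rot: [3.141, -0.005, 1.466]
force: [0.4, 17.7, 1.0]
grip_width: 0.0597
```

Call:
arm_command --pt "0.4 -0.01 0 0 0 0 0" --pt "0.4 -0.01 0 0 0 0 0"

```text
clock: 10.68
position: [0.6141, -0.0341, 0.0251]
tool_rot: [3.141, -0.007, 1.467]
force: [0.8, 24.5, 0.0]
grip_width: 0.0595
```

Contact with the stop is confirmed: 24 N, and the hand no longer advances. I'll back off and go round to the near long edge.

Call:
arm_command --pt "0.4 0.15 0 0 0 0 0" --pt "0.4 0.15 0 0 0 0 0" --pt "0.4 0.15 0 -0.4 0 0 0" --pt "0.4 0.15 0 -0.6 0 0 0" --pt "0.4 0.15 -0.3 -0.6 0 0 0.24" --pt "0.4 0.15 -0.6 -0.6 0 0 0.48" --pt "0.4 0.15 -0.6 -0.6 0 0 0.72" --pt "0.4 0.15 -0.6 -0.6 0 0 1"

```text
clock: 11.68
position: [0.5263, -0.0084, 0.1152]
tool_rot: [3.141, 0.0, 0.707]
force: [0.7, 0.1, -0.3]
grip_width: 0.0598
```

Call:
arm_command --pt "0.4 0 0 0 0 0 0.24" --pt "0.4 0 0 0 0 0 0.48" --pt "0.4 0 0 0 0 0 0.72" --pt "0.4 0 0 0 0 0 0.95" --pt "0.4 0 0 0 0 0 1" --pt "0.4 0 0 0 0 0 1"

```text
clock: 12.42
position: [0.5265, -0.0077, 0.1148]
tool_rot: [3.141, -0.0, -0.068]
force: [0.5, -0.4, 0.5]
grip_width: 0.0598
```

```bash
python3 - <<'E'
from h import *
import cv2
print(telemetry.observe()["qpos"].round(3))
delta(-.165,-.1,.024,PSI)
a=cams.grab_frame("top");a=a[135:250,180:345]
cv2.imwrite("pics/c8.png",cv2.resize(cv2.convertScaleAbs(a,alpha=1.8),None,fx=4.8,fy=4.8,interpolation=cv2.INTER_CUBIC))
E
```

```text
[ 0.023  0.561 -0.163  1.962  0.148  0.63  -1.874]
ab [-0.1684 -0.0009] z 0.1148 yaw [ 3.1414 -0.     -0.0684] F [ 0.5 -0.4  0.5] t 12.425
shift [-0.0028  0.6611  0.6057] turn [ 0.0003 -0.      0.0491]
```

View pics/c8.png

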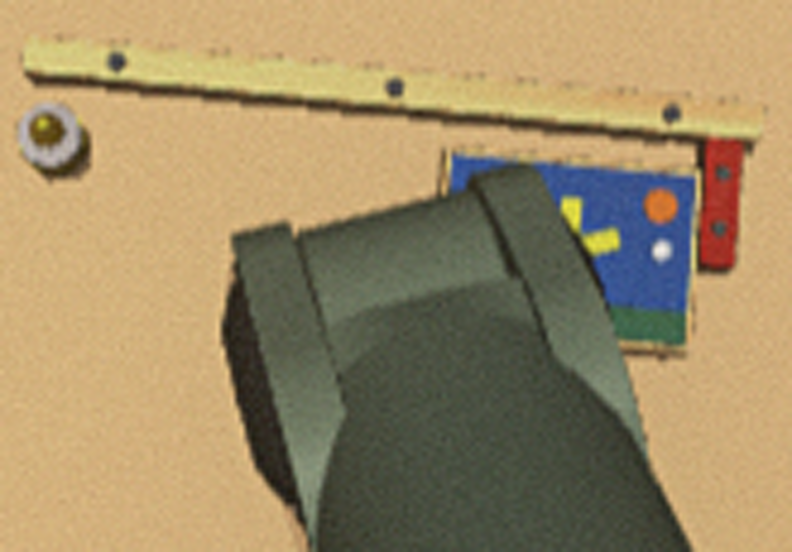

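The plaque's right edge now touches the stop at about x=697, square to it, with the gap to the fence remaining. I'll move behind the near long edge and push to the fence.

Call:
arm_command --pt "0.4 -0.03 0.35 0 0 0 0.05" --pt "0.4 -0.03 0.66 0 0 0 0.05" --pt "0.4 -0.03 0.66 0.2 0 0 0.05" --pt "0.4 -0.03 0.66 0.4 0 0 0.05" --pt "0.4 -0.03 0.66 0.6 0 0 0.05" --pt "0.4 -0.03 0.66 0.6 0 0 0.05"

```text
clock: 13.22
position: [0.5137, -0.1058, 0.0233]
tool_rot: [-3.141, 0.003, -0.109]
force: [-0.7, 0.4, 0.4]
grip_width: 0.0597
```

```bash
python3 - <<'E'
from h import *
import cv2
delta(-.121,-.1,.024,PSI)
b=cams.grab_frame("side")[100:250,200:400]
cv2.imwrite("pics/c9.png",cv2.resize(cv2.convertScaleAbs(b,alpha=1.5),None,fx=3.5,fy=3.5))
E
```

```text
ab [-0.1706 -0.0998] z 0.0233 yaw [-3.1413  0.0034 -0.1088] F [-0.7  0.4  0.4] t 13.225
shift [ 0.3306  0.001  -0.0056] turn [-0.0004  0.0043 -0.0022]
```

View pics/c9.png

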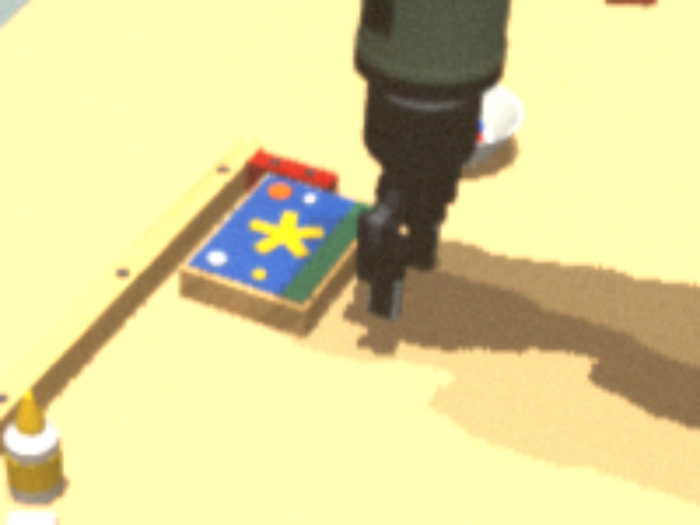

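Call:
arm_command --pt "0.4 0.06 0 0 0 0 0" --pt "0.4 0.12 0 0 0 0 0" --pt "0.4 0.18 0 0 0 0 0" --pt "0.4 0.23 0 0 0 0 0" --pt "0.4 0.27 0 0 0 0 0" --pt "0.4 0.3 0 0 0 0 0" --pt "0.4 0.31 0 0 0 0 0"

```text
clock: 14.15
position: [0.5613, -0.111, 0.0247]
tool_rot: [-3.142, 0.0, -0.111]
force: [-1.5, 0.2, 2.3]
grip_width: 0.0594
```

Call:
arm_command --pt "0.4 0.01 0 0 0 0 0" --pt "0.4 0.02 0 0 0 0 0" --pt "0.4 0.02 0 0 0 0 0"

```text
clock: 14.52
position: [0.5639, -0.1114, 0.0247]
tool_rot: [3.141, 0.001, -0.111]
force: [-2.9, -0.6, 0.6]
grip_width: 0.0599
```

Call:
arm_command --pt "0.4 0.01 0 0 0 0 0" --pt "0.4 0.015 0 0 0 0 0"

```text
clock: 14.78
position: [0.564, -0.1115, 0.0245]
tool_rot: [3.141, 0.005, -0.111]
force: [-18.2, 3.3, 15.7]
grip_width: 0.0593
```

Call:
arm_command --pt "0.4 0 0 -0.015 0 0 0.005" --pt "0.4 0.01 0 -0.015 0 0 0.005" --pt "0.4 0.01 0 -0.015 0 0 0.005"

```text
clock: 15.15
position: [0.564, -0.1114, 0.0257]
tool_rot: [3.141, 0.008, -0.114]
force: [-18.4, 3.1, -0.8]
grip_width: 0.06
```

```bash
python3 - <<'E'
from h import *
delta(-.121,-.1,.024,PSI)
print(telemetry.observe()["moment"])
E
```

```text
ab [-0.12 -0.1 ] z 0.0257 yaw [ 3.1411  0.008  -0.1139] F [-18.4   3.1  -0.8] t 15.15
shift [-0.0067  0.0001  0.0116] turn [ 0.0006  0.0102 -0.0088]
[0.54521361 3.84716666 0.66320362]
```

Fence contact is confirmed: 18 N, with the TCP at a=-0.120 against an expected -0.121. Backing off to look.

Call:
arm_command --pt "0.4 -0.18 0 0 0 0 0" --pt "0.4 -0.18 0 0 0 0 0" --pt "0.4 -0.18 0 -0.4 0 0 0" --pt "0.4 -0.18 0 -0.6 0 0 0" --pt "0.4 -0.3 -0.3 -0.6 0 0 -0.24" --pt "0.4 -0.4 -0.6 -0.6 0 0 -0.48" --pt "0.4 -0.4 -0.9 -0.6 0 0 -0.72" --pt "0.4 -0.4 -0.9 -0.6 0 0 -0.95"

```text
clock: 16.15
position: [0.5248, 0.0332, 0.1177]
tool_rot: [-3.141, -0.003, 0.642]
force: [0.6, -0.3, 1.1]
grip_width: 0.0597
```

```bash
python3 - <<'E'
from h import *
import cv2
delta(-.06,.01,.024,PSI+np.pi/2)
a=cams.grab_frame("top");a=a[135:250,180:345]
cv2.imwrite("pics/c10.png",cv2.resize(cv2.convertScaleAbs(a,alpha=1.8),None,fx=4.8,fy=4.8,interpolation=cv2.INTER_CUBIC))
b=cams.grab_frame("side")[100:250,200:400]
cv2.imwrite("pics/d10.png",cv2.resize(cv2.convertScaleAbs(b,alpha=1.5),None,fx=3.9,fy=3.9,interpolation=cv2.INTER_CUBIC))
E
```

```text
ab [-0.1744  0.0396] z 0.1177 yaw [-3.1414e+00 -2.8000e-03  6.4230e-01] F [ 0.6 -0.3  1.1] t 16.15
shift [0.4221 0.6643 0.6254] turn [ 0.0012 -0.0035 -1.0459]
```

View pics/c10.png

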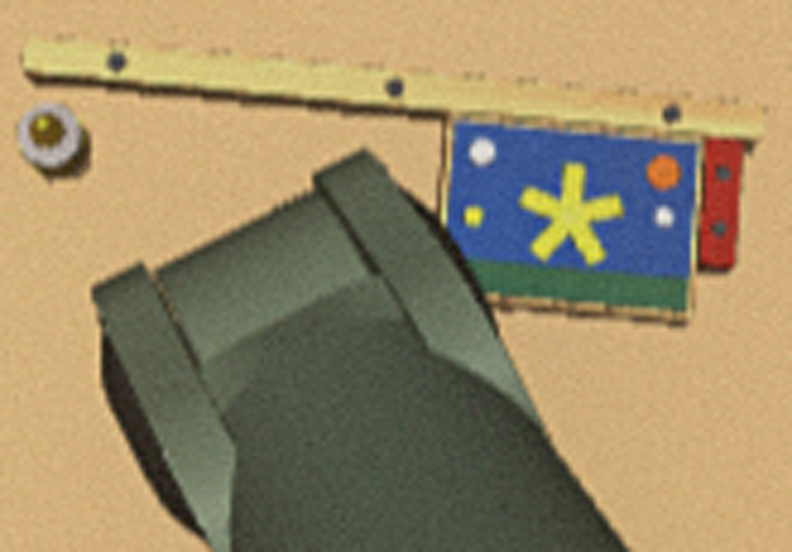

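View pics/d10.png

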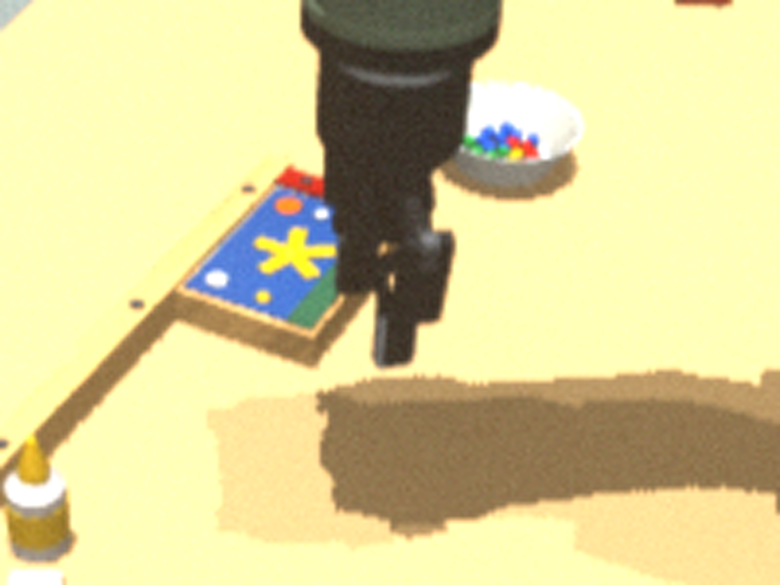

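Both edges look flush: the far edge lies along the fence and the right edge meets the stop at x≈700. I'll do one gentle confirming push towards the stop, in case the slide opened a small gap.

Call:
arm_command --pt "0.4 0.43 0.62 0 0 0 -0.24" --pt "0.4 0.43 0.62 0 0 0 -0.48" --pt "0.4 0.43 0.62 0 0 0 -0.72" --pt "0.4 0.43 0.62 0 0 0 -1" --pt "0.4 0.43 0.62 0 0 0 -1" --pt "0.4 0.43 0.62 0 0 0 -1"

```text
clock: 17.0
position: [0.6307, -0.0083, 0.1171]
tool_rot: [3.142, 0.0, 1.411]
force: [-0.7, 0.6, 0.1]
grip_width: 0.0599
```

```bash
python3 - <<'E'
from h import *
delta(-.066,.008,.026,PSI+np.pi/2)
E
```

```text
ab [-0.0647  0.0097] z 0.1171 yaw [3.1416e+00 1.0000e-04 1.4109e+00] F [-0.7  0.6  0.1] t 17.0
shift [-0.0115 -0.0083  0.607 ] turn [ 0.      0.0001 -0.0673]
```

Call:
arm_command --pt "0.4 0 -0.01 0.1 0 0 -0.067" --pt "0.4 0 -0.01 0.3 0 0 -0.067" --pt "0.4 0 -0.01 0.5 0 0 -0.067" --pt "0.4 0 -0.01 0.6 0 0 -0.067" --pt "0.4 0 -0.01 0.6 0 0 -0.067" --pt "0.4 -0.06 -0.01 0.6 0 0 -0.067" --pt "0.4 -0.12 -0.01 0.6 0 0 -0.067" --pt "0.4 -0.16 -0.01 0.6 0 0 -0.067"

```text
clock: 18.0
position: [0.6257, -0.0326, 0.0276]
tool_rot: [3.141, 0.0, 1.468]
force: [0.3, -0.5, 0.3]
grip_width: 0.0598
```

```bash
python3 - <<'E'
from h import *
delta(-.066,-.018,.026,PSI+np.pi/2)
E
```

```text
ab [-0.0671 -0.0151] z 0.0276 yaw [3.1407e+00 4.0000e-04 1.4683e+00] F [ 0.3 -0.5  0.3] t 18.0
shift [-0.0194  0.0073  0.0109] turn [0.0011 0.0005 0.0058]
```

Call:
arm_command --pt "0.4 -0.015 0 0 0 0 0.005" --pt "0.4 -0.03 0 0 0 0 0.005" --pt "0.4 -0.03 0 0 0 0 0.005"

```text
clock: 18.38
position: [0.6252, -0.035, 0.0272]
tool_rot: [3.141, -0.001, 1.466]
force: [-0.2, 3.4, 1.9]
grip_width: 0.0598
```

Call:
arm_command --pt "0.4 -0.01 0 0 0 0 0" --pt "0.4 -0.01 0 0 0 0 0"

```text
clock: 18.62
position: [0.6251, -0.0351, 0.0272]
tool_rot: [3.141, -0.003, 1.467]
force: [-0.7, 11.7, 2.5]
grip_width: 0.06
```

```bash
python3 - <<'E'
from h import *
delta(-.066,-.018,.026,PSI+np.pi/2)
E
```

```text
ab [-0.0674 -0.0176] z 0.0272 yaw [ 3.1413e+00 -2.6000e-03  1.4667e+00] F [-0.7 11.7  2.5] t 18.625
shift [-0.0028  0.0096  0.0082] turn [ 0.0003 -0.0033  0.0037]
```

Call:
arm_command --pt "0.4 0.18 0 0 0 0 0" --pt "0.4 0.18 0 0 0 0 0" --pt "0.4 0.18 0 -0.4 0 0 0" --pt "0.4 0.18 0 -0.8 0 0 0" --pt "0.4 0.18 -0.5 -1 0 0 0" --pt "0.4 0.18 -1 -1 0 0 0" --pt "0.4 0.18 -1 -1 0 0 0" --pt "0.4 0.18 -1 -1 0 0 0"

```text
clock: 19.62
position: [0.4772, 0.0046, 0.1776]
tool_rot: [3.141, 0.002, 1.466]
force: [-0.3, 0.3, -0.7]
grip_width: 0.0597
```

```bash
python3 - <<'E'
from h import *
import cv2
delta(-.16,-.1,.024,PSI)
a=cams.grab_frame("top");cv2.imwrite("pics/t11.png",a);a=a[145:225,250:350]
cv2.imwrite("pics/c11.png",cv2.resize(cv2.convertScaleAbs(a,alpha=1.8),None,fx=7.4,fy=7.4,interpolation=cv2.INTER_CUBIC))
b=cams.grab_frame("side");cv2.imwrite("pics/s11.png",b);b=b[120:220,225:345]
cv2.imwrite("pics/d11.png",cv2.resize(cv2.convertScaleAbs(b,alpha=1.4),None,fx=5.9,fy=5.9,interpolation=cv2.INTER_CUBIC))
E
```

```text
ab [-0.2187  0.006 ] z 0.1776 yaw [3.1412e+00 1.6000e-03 1.4656e+00] F [-0.3  0.3 -0.7] t 19.625
shift [-0.7061  0.3894  1.0254] turn [2.0000e-03 1.2000e-03 2.0023e+00]
```

View pics/c11.png

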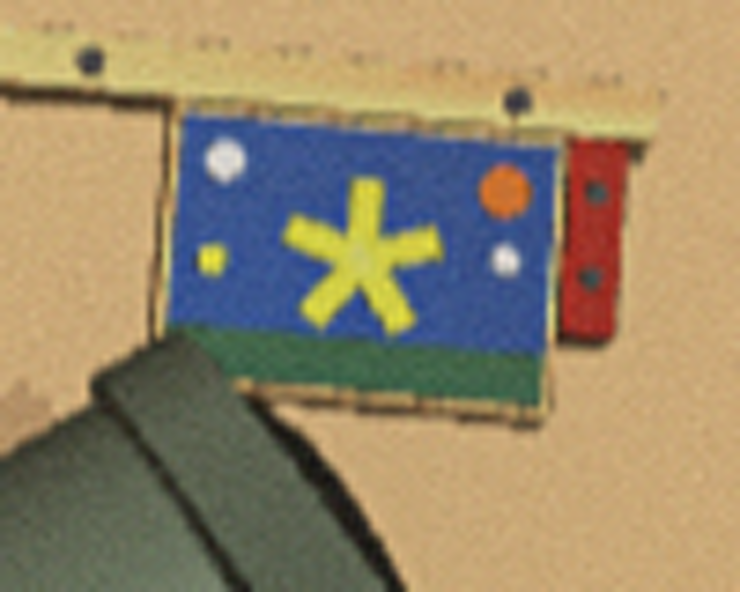

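View pics/d11.png

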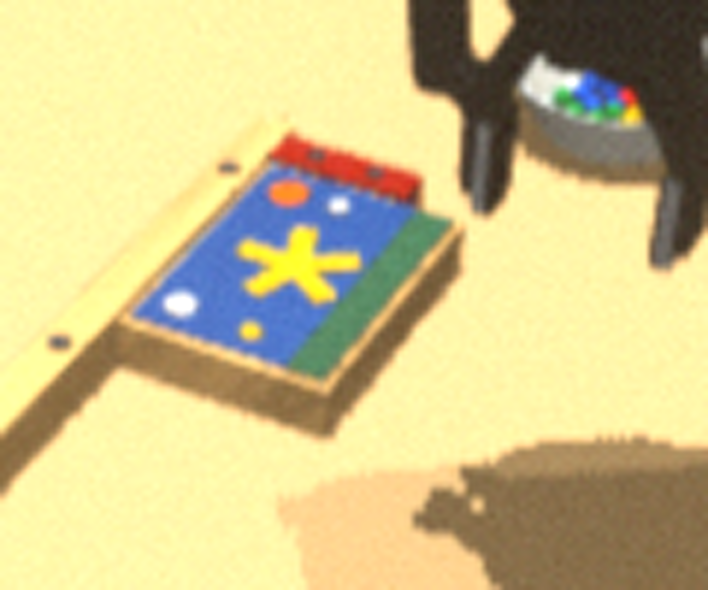

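View pics/t11.png

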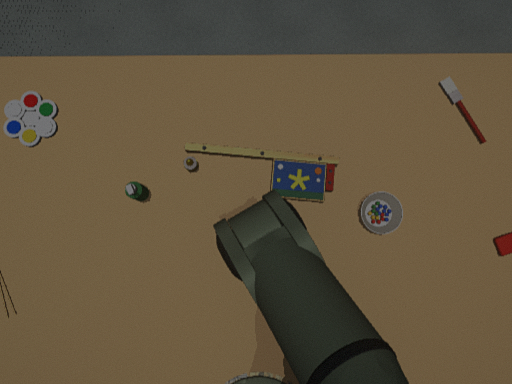

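Everything looks flush and the other objects have not moved. I'll check the squareness numerically by rectifying the view to the z=0.028 plane.

```bash
cat > rect.py <<'E'
from h import *
import cv2,sys
im=cv2.imread(sys.argv[1])
# metric rectification to (a,b) plane z=.029, 5px/mm ; image x=-b, y=-a
s=5;A=.03;B=.02
pts=[(A,B),(A,-.21),(-.13,B),(-.13,-.21)]
dst=np.float32([[(B-b)*1000*s,(A-a)*1000*s] for a,b in pts])
src=np.float32([proj(np.r_[w(a,b),.029]) for a,b in pts])
r=cv2.warpPerspective(im,cv2.getPerspectiveTransform(src,dst),(1150,800),flags=cv2.INTER_CUBIC)
h=cv2.cvtColor(cv2.GaussianBlur(r,(9,9),0),cv2.COLOR_BGR2HSV)
def edge(mask,xs,ys,axis,last):
    P=[]
    for k in (xs if axis=='v' else ys):
        l=np.where(mask[:,k] if axis=='v' else mask[k])[0]
        if axis=='v': l=l[(l>=ys[0])&(l<=ys[-1])]
        else: l=l[(l>=xs[0])&(l<=xs[-1])]
        if len(l): P.append((k,l[-1] if last else l[0]))
    P=np.array(P,float);return np.polyfit(P[:,0],P[:,1],1),P[:,0].mean()
blue=((h[...,0]>100)&(h[...,0]<135)&(h[...,1]>110)).astype(np.uint8)
bg=blue|((h[...,0]>45)&(h[...,0]<135)&(h[...,1]>70)).astype(np.uint8)
red=(((h[...,0]<6)|(h[...,0]>172))&(h[...,1]>150)).astype(np.uint8)
def rep(n,e,off):
    p,m=e;print(n,"slope",p[0].round(4),"at mm",((off*1000*s-np.polyval(p,m))/s).round(2))
rep("paint far edge a",edge(blue,range(320,850),range(150,400),'v',False),A)
rep("paint right edge b",edge(blue,range(500,1000),range(250,480),'h',True),B)
rep("stop face b",edge(red,range(900,1100),range(230,500),'h',False),B)
rep("stop far side b",edge(red,range(900,1120),range(230,500),'h',True),B)
yel=((h[...,0]>20)&(h[...,0]<32)&(h[...,1]>105)).astype(np.uint8)
cv2.imwrite(sys.argv[2],cv2.resize(cv2.convertScaleAbs(r,alpha=1.8),(800,556)))
E
python3 rect.py pics/t11.png pics/r11.png
```

```text
paint far edge a slope 0.0046 at mm -16.82
paint right edge b slope 0.0005 at mm -163.98
stop face b slope -0.0004 at mm -170.58
stop far side b slope -0.0057 at mm -188.7
```

View pics/r11.png

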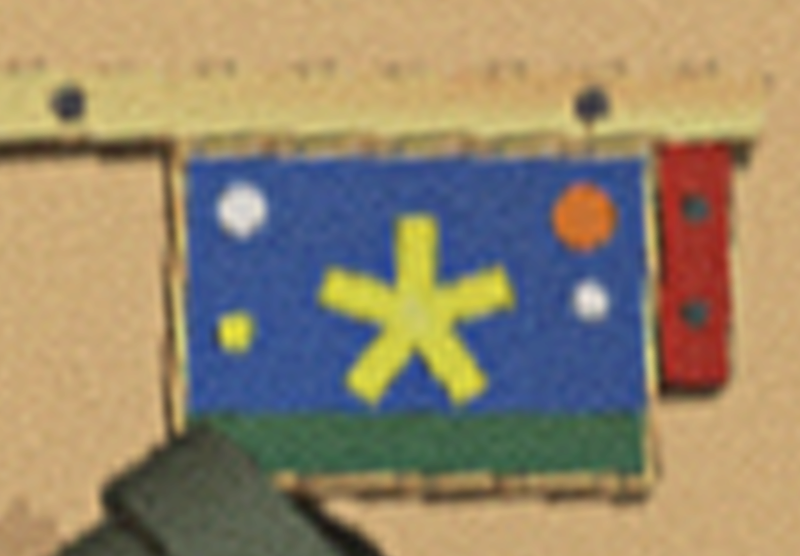

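The star centre comes out at a=-59.1, b=-99.6 mm against a target of -60, -100. The far edge shows about 0.003 rad of slope against the fence screws, which is near the noise. There is plenty of time, so I'll do one last square push against the fence.

Call:
arm_command --pt "0.4 -0.35 0.2 0 0 0 0.24" --pt "0.4 -0.7 0.2 0.2 0 0 0.48" --pt "0.4 -0.7 0.2 0.4 0 0 0.72" --pt "0.4 -0.7 0.2 0.4 0 0 1" --pt "0.4 -0.7 0.2 0.4 0 0 1"

```text
clock: 20.35
position: [0.498, -0.1023, 0.1165]
tool_rot: [-3.141, 0.0, 0.68]
force: [0.2, 0.5, 0.4]
grip_width: 0.0595
```

Call:
arm_command --pt "0.4 0 0 0 0 0 0.24" --pt "0.4 0 0 0 0 0 0.48" --pt "0.4 0 0 0 0 0 0.72" --pt "0.4 0 0 0 0 0 1" --pt "0.4 0 0 0 0 0 1" --pt "0.4 0 0 0 0 0 1"

```text
clock: 21.1
position: [0.4976, -0.1022, 0.1171]
tool_rot: [3.142, -0.0, -0.1]
force: [-0.1, -0.5, 0.1]
grip_width: 0.0598
```

```bash
python3 - <<'E'
from h import *
delta(-.15,-.1,.026,PSI)
E
```

```text
ab [-0.187  -0.0979] z 0.1171 yaw [ 3.1415e+00 -1.0000e-04 -1.0020e-01] F [-0.1 -0.5  0.1] t 21.1
shift [0.2465 0.0158 0.6072] turn [ 0.0001 -0.0001  0.0087]
```

Call:
arm_command --pt "0.4 0.15 0 0.2 0 0 0.008" --pt "0.4 0.15 0 0.4 0 0 0.008" --pt "0.4 0.15 0 0.6 0 0 0.008" --pt "0.4 0.2 0 0.6 0 0 0.008" --pt "0.4 0.27 0 0.6 0 0 0.008" --pt "0.4 0.34 0 0.6 0 0 0.008" --pt "0.4 0.4 0 0.6 0 0 0.008" --pt "0.4 0.4 0 0.6 0 0 0.008"

```text
clock: 22.1
position: [0.5578, -0.1086, 0.0274]
tool_rot: [-3.141, -0.001, -0.111]
force: [-0.5, 0.5, -0.2]
grip_width: 0.0598
```

```bash
python3 - <<'E'
from h import *
delta(-.12,-.1,.026,PSI)
E
```

```text
ab [-0.1265 -0.0978] z 0.0274 yaw [-3.1415e+00 -9.0000e-04 -1.1140e-01] F [-0.5  0.5 -0.2] t 22.1
shift [0.0433 0.0143 0.0094] turn [-0.0001 -0.0012 -0.0056]
```

Call:
arm_command --pt "0.4 0.015 0 0 0 0 -0.006" --pt "0.4 0.03 0 0 0 0 -0.006" --pt "0.4 0.045 0 0 0 0 -0.006" --pt "0.4 0.055 0 0 0 0 -0.006" --pt "0.4 0.055 0 0 0 0 -0.006"

```text
clock: 22.72
position: [0.5641, -0.1093, 0.0268]
tool_rot: [3.141, 0.003, -0.107]
force: [-6.4, 1.0, 4.5]
grip_width: 0.0598
```

Call:
arm_command --pt "0.4 0.01 0 0 0 0 0" --pt "0.4 0.01 0 0 0 0 0"

```text
clock: 22.98
position: [0.5642, -0.1094, 0.0266]
tool_rot: [3.141, 0.005, -0.107]
force: [-14.8, 2.3, 9.1]
grip_width: 0.0598
```

```bash
python3 - <<'E'
from h import *
delta(-.12,-.1,.026,PSI);print(telemetry.observe()["moment"])
E
```

```text
ab [-0.12   -0.0979] z 0.0266 yaw [ 3.1413  0.0053 -0.1071] F [-14.8   2.3   9.1] t 22.975
shift [0.0002 0.0138 0.004 ] turn [ 0.0004  0.0068 -0.0001]
[ 0.49954694  3.0053478  -0.19194658]
```

The hand stopped at the same place (a=-0.120 m), so the plaque is seated. Retreating fully.

Call:
arm_command --pt "0.4 -0.1 0 0 0 0 0" --pt "0.4 -0.2 0 0 0 0 0" --pt "0.4 -0.3 0 0 0 0 0" --pt "0.4 -0.3 0 -0.4 0 0 0" --pt "0.4 -0.4 0 -0.8 0 0 0" --pt "0.4 -0.5 -0.5 -1 0 0 0" --pt "0.4 -0.5 -1 -1 0 0 0" --pt "0.4 -0.5 -1 -1 0 0 0"

```text
clock: 23.98
position: [0.5082, 0.0508, 0.1779]
tool_rot: [-3.14, -0.001, -0.104]
force: [0.0, -0.5, -0.6]
grip_width: 0.0596
```

Call:
arm_command --pt "0.4 -0.2 -0.4 -0.2 0 0 0" --pt "0.4 -0.2 -0.4 -0.2 0 0 0" --pt "0.4 -0.2 -0.4 -0.2 0 0 0"

```text
clock: 24.35
position: [0.4848, 0.1107, 0.2073]
tool_rot: [-3.141, -0.001, -0.106]
force: [-0.2, -0.5, 0.1]
grip_width: 0.0603
```

```bash
python3 - <<'E'
from h import *
import cv2
delta(-.16,-.1,.024,PSI)
cv2.imwrite("pics/t12.png",cams.grab_frame("top"));cv2.imwrite("pics/s12.png",cams.grab_frame("side"))
E
python3 rect.py pics/t12.png pics/r12.png
```

```text
ab [-0.2225  0.1123] z 0.2073 yaw [-3.1415e+00 -7.0000e-04 -1.0560e-01] F [-0.2 -0.5  0.1] t 24.35
shift [0.4139 1.4163 1.2223] turn [-0.0001 -0.0009  0.0018]
paint far edge a slope 0.0033 at mm -16.62
paint right edge b slope -0.0042 at mm -163.86
stop face b slope 0.0006 at mm -170.5
stop far side b slope -0.0048 at mm -188.62
```

View pics/r12.png

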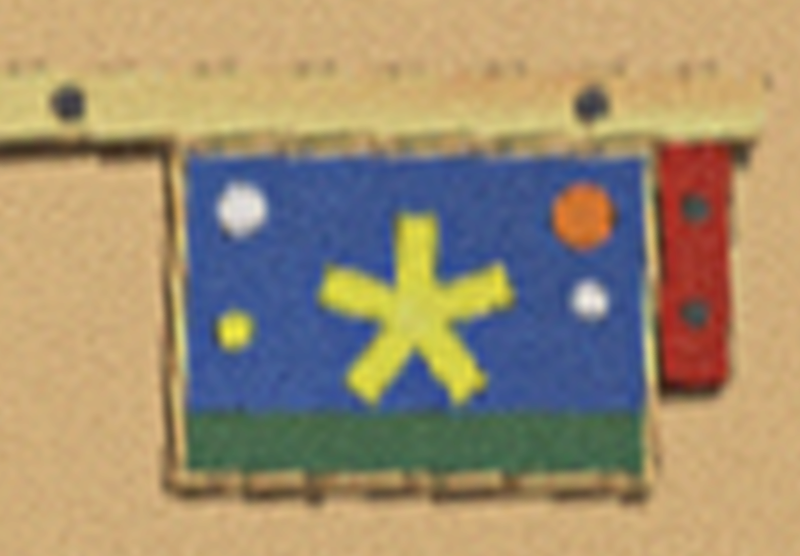

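View pics/s12.png

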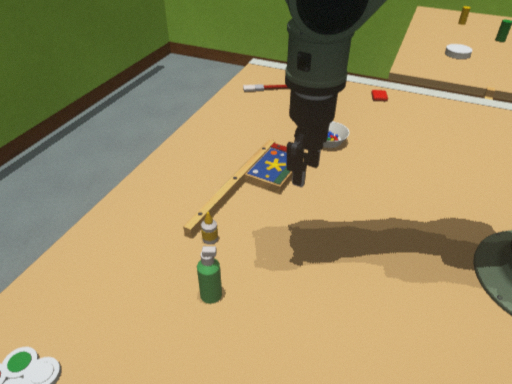

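```bash
python3 -c "
from workcell import job
print(job.job_done())"
```

```text
the job is handed in; nothing more can be done
None
```

The plaque now sits in the gluing corner, with its long edge against the fence and its right short edge against the red stop. I squared it with a two-finger push, pushed it along to the stop and then to the fence, and gave it a gentle confirming push on each side. I then backed the hand off into free air and handed the job in at about 24.5 s.

**Contact:** Each confirming push stopped within about 0.4 mm of where the first one had, at 12 N on the stop side and 15 N on the fence side. The highest force I read at any point was about 25 N.

**Position and square:** In the last top view, the plaque's centre is within about 1 mm of its target. Its edges are parallel to the fence and stop within 0.005 rad, which is about the measuring noise.

**Check that disagreed:** The automatic edge detection put the right paint edge about 6.6 mm from the stop. The painted border is only about 4 mm wide, so this could mean a gap of 1–2 mm. Reading that edge by eye in the same picture, and the force contact, both point to flush. I put the difference down to the colour threshold, but I did not resolve it further. The final fence push came after the last stop push, and I did not test the stop contact again after it.

**Other objects:** The glue, bowl and spray bottle looked upright and unmoved in the last pictures, though the hand partly hid the bowl in the final side view.

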